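# Probe the round shielding can and sheathe the probe

### The job

Lift the long square-handled field probe out of the rack and hold it upright and still for two seconds with its tip about 15 mm above the middle of the round can on the open white unit, touching nothing of the unit. Then put the probe away in its close-fitting storage tube (the narrower of the two metal tubes): guide it down, tip first, in the gripper until it is fully home with its collar on the rim, and let go. Leave the other things on the bench where they are.

Things in the scene. Friction and masses are not known exactly. Their poses are not given: they have to be found in the camera images.
- probe: Field probe, loose, 0.12 kg, 152 mm long, upright in one of the rack's holes at the start. From below: round steel shaft, 16 mm across, 80 mm long; steel collar, 32 mm across, 80 to 86 mm above the tip, it hangs by this; black square handle, 24 x 24 mm, 86 to 146 mm above the tip; brass stub on top. Origin at the tip, z up along the probe, x and y square to the handle's faces.
- probe_tip (a point): The tip of the probe, on its axis (same point as the body's origin). The nose is tapered: 8 mm across at the tip, the full 16 mm from 8 mm up.
- probe_handle (a point): Middle of the square handle, 116 mm above the tip: the place to grip.
- rack: Fixed aluminium rack, 160 (its x) x 70 (its y) x 95 mm high: a plate 12 mm thick on two end walls, with two through holes 20 mm in diameter at x = -45 and +45 mm. The two probes hang in them by their collars, either way round, the tip of the long one 15 mm above the table. Origin at the middle of its underside, z up.
- small_probe: Bystander: a shorter probe, loose, 80 mm long, round black handle 16 mm in diameter, collar 28 mm in diameter, in the rack's other hole; its top is 135 mm above the table. Origin at its tip, z up.
- unit: Fixed white unit with its cover off: an open tray 170 (its x) x 240 (its y) x 34 mm high with 4 mm walls, a green circuit board inside with its top 10 mm above the table. Three steel shielding cans stand on the board in a row along the unit's y, in any order. Origin at the middle of its underside, z up.
- can_round: The round can, fixed on the board, plain steel, 28 mm in diameter, 16 mm high. Origin at the middle of its underside, z up.
- can_round_top (a point): Middle of the round can's flat top, 26 mm above the table; its z points up.
- can_square: Square can, fixed on the board, steel, 30 x 30 x 16 mm: not the target. Origin at the middle of its underside.
- can_oblong: Oblong can, fixed on the board, steel, 46 x 20 x 16 mm: not the target. Origin at the middle of its underside.
- fit_tube: The probe's storage tube: fixed upright aluminium tube, 29 mm outside and 18 mm inside diameter, 92 mm high, bore 84 mm deep, on a round foot 60 mm across and 6 mm high. Origin at the middle of its underside, z up.
- fit_tube_mouth (a point): Middle of that tube's open mouth, level with its rim, 92 mm above the table; z points up out of the tube. Fully home, the probe's collar lies on the rim and its tip is 80 mm below this point.
- wide_tube: A wider upright aluminium tube for other things, fixed, 48 mm outside and 40 mm inside diameter, 92 mm high, on the same kind of foot: not for this probe. The two tubes may stand in either place. Origin at the middle of its underside.
- mug: Bystander: white mug, 80 mm across, 92 mm high. Origin at the middle of its underside.
- spray_can: Bystander: grey can with a paper label, 52 mm across, 150 mm high. Origin at the middle of its underside.
- screw_jar: Bystander: small clear jar with a steel cap, 50 mm across, 55 mm high. Origin at the middle of its underside.
- screwdriver: Bystander: screwdriver lying on the table, 190 mm long. Origin under its middle.
- wrench: Bystander: small wrench lying on the table, 150 mm long. Origin under its middle.
- adapter: Bystander: small brass connector standing between the two tubes, 18 mm across, 24 mm high. Origin at the middle of its underside.

How it is judged:
On the way, in this order (a step that is already met when the one before it is completed fails the run):
1. the probe, upright within 0.15 rad and still, has its tip 5 to 28 mm above the round can's top and within 10 mm of its middle for 1.5 s (horizontal distance between probe_tip and can_round_top below 0.01 m and z of probe_tip in the frame of can_round_top between 0.005 and 0.028 m and angle between probe's own z axis and vertical below 0.15 rad and linear speed of probe below 0.02 m/s), for 1.5 s.
2. the probe is at least 60 mm down the fitting tube while the fingers still hold it (z of probe_tip in the frame of fit_tube_mouth below -0.06 m and horizontal distance between probe_tip and fit_tube_mouth below 0.006 m and contact force between the fingers and probe above 0.5 N), for 0.1 s.
At the end, for the whole second after the job is handed in: The probe rests released in the fitting tube: its tip at least 77 mm below the mouth (collar within 3 mm of the rim), within 6 mm of the tube's axis, upright within 0.06 rad, at rest (z of probe_tip in the frame of fit_tube_mouth below -0.077 m and horizontal distance between probe_tip and fit_tube_mouth below 0.006 m and angle between probe's own z axis and vertical below 0.06 rad and linear speed of probe below 0.01 m/s); the robot touches nothing.
It fails at once if the unit or one of its cans is touched (over 1 N) (contact force between any of unit, can_round, can_square, can_oblong and anything else above 1 N).
It fails at once if a bystander is moved by more than 20 mm (distance of any of small_probe, mug, spray_can, screw_jar, screwdriver, wrench, adapter from where it was at the start of the episode above 0.02 m).
It also fails if it takes over 58 s, if anything falls off the work surface, if the arm or the gripper's body presses on something with over 40 N, if the wrist force passes 120 N, or if a joint passes its speed limit or range.

### The arm

A 6-joint arm with a two-finger parallel gripper is mounted at the origin on the work surface. World frame = base frame: x ahead of the robot, y to its left, z up, the work surface at z = 0. Lengths are in m, angles in rad, forces in N, time in s.
With the tool pointing down it reaches from about 0.375 to 0.975 m from the base axis. Payload 3.8 kg.
Tool frame: the origin (TCP) lies at the very end of the fingers, on their centre line; the grasp point (between the pads) lies 19 mm behind it; z points along the fingers, y is the line along which they close (so a half turn about z gives the same grasp; the last joint's range is limited). The gripper opens to 85 mm and grips with 20 to 120 N. Pads are 22 mm wide; open, the fingers measure 114 mm over their backs; the gripper's body (76 mm by 85 mm) begins 54 mm behind the grasp point. The pads swing forward as they close: fully open they stand 13 mm farther back than shut.
Start: joints at [1.116, 0.264, 1.604, -0, 1.274, -0.037], TCP at [0.274, 0.617, 0.231] pointing down, gripper open.
Joint ranges: [-2.63, 2.63], [-0.94, 2.18], [0.31, 2.57], [-1.31, 4.45], [0, 2.66], [-2.55, 2.55]. Speed limits (rad/s): [2.57, 2.57, 3.14, 3.14, 3.14, 3.14].

### API

Orientations are given as a rotation vector (axis times angle).
In Python, from workcell import bot, vision gives the robot as it stands. The module is installed in compiled form; this text tells all that it offers.
- The arm moves only by the tool play_rows, never from a script. Its argument "moves" is a list that holds one entry, the list of rows, each a list of 7 numbers: the turn, a rotation vector about the tool's x, y, z as a fraction of full scale, then the shift along the tool's x, y, z as a fraction of full scale, then the finger opening in mm, from 0 to 85.4. In form: [[[ax, ay, az, x, y, z, jaw], ...]]. A call has 1 to 5 rows; each row shifts and turns the commanded pose from where the row before left it, along the tool's axes as they then stand; what a row does not reach is not made up. Full scale, the value 1, is 0.1 m for a shift and 0.5 rad for a turn. A row lasts 1/12 s, in which the tool goes at most 41.7 mm and 7.16 degrees, less where a joint would pass 70% of its speed; a pose out of reach is approached as far as the arm can. A call with a number of a shift or a turn outside -1 to 1 is refused whole. A call with a gripper value outside its range is refused whole. The fingers move at their own pace and stop on an object; "newtons" is the grip in N (left out, the last holds). Time passes only in rows, so rows that do not move let the fingers close. It gives the time, the measured TCP pose, the force, the opening and the grip force at its end, in the units of the state.
- bot.read_state(): the state, without advancing time (a new reading comes with each control period).
- vision.read_camera(name): name is "scene" or "top" or "wrist"; returns a dict with "image" (400x640x3 uint8, red, green, blue), "depth" (400x640 float32, m along the optical axis (not along the pixel's ray), 0 where there is no reading), "K" (3x3 intrinsics, pixels), "R" (3x3) and "t" (3): a world point X has camera coordinates R X + t. Camera axes: x right, y down, z forward; pixel columns grow to the right and rows downward; lengths in m; the calibration is good to about 2 mm. A picture is of the moment at which its call begins.
- bot.finish_job(): hands the job in; it is judged then, once.
The state is a dict: "time": time; "q": joint angles; "joint_vel": joint speeds; "joint_torque": joint torques, N m; "tool_pos": TCP position; "tcp_rot": TCP orientation; "wrist_force": force on the tool from outside, world axes, zero at the start; "torque": the same for the moment, N m; "width": opening from 0.0 (shut) to 1.0 (fully open); "grip_force": force on a finger pad.
Only numpy, scipy, OpenCV 4.12 (cv2) and the standard library are available. Lean on these libraries where they do the work, as an engineer would, in place of code of your own. Each camera call takes 0.05 s, during which the arm holds its last target. There are 200 camera calls.

## Working session

There is one attempt and no reset: what is moved stays moved. The work goes in short steps, Python scripts to look and compute and a tool call to move; the robot and the scene stay as the last step left them, time stands still between calls to the robot, and variables do not carry over. Pictures are saved under pics/ and viewed, at most 10 in all, crops included, and the job is handed in when it is done.

Besides the shell and the picture viewer there is one more tool, called after "Request:" as name(argument=value, ...), one argument or row to a line, values as JSON. play_rows: Moves the arm, as the interface text tells. Its arguments: {"type":"object","properties":{"moves":{"type":"array","items":{"type":"array","items":{"type":"array","items":{"type":"number"}}}},"newtons":{"type":"number"}},"required":["moves"]}

```bash
mkdir -p pics
python3 - <<'E'
from workcell import bot, vision
import cv2,numpy as np
for n in("top","scene"):
    c=vision.read_camera(n); cv2.imwrite(f"pics/{n}0.png",c["image"][:,:,::-1]); np.savez(f"{n}0.npz",**c)
    print(n,c["K"].tolist(),np.round(c["R"],3).tolist(),np.round(c["t"],3).tolist())
s=bot.read_state();print(s)
E
```

```text
top [[484.6852134971246, 0.0, 322.52607875501866], [0.0, 484.6852134971246, 200.58527479282372], [0.0, 0.0, 1.0]] [[0.001, -1.0, 0.018], [-0.993, -0.003, -0.118], [0.118, -0.018, -0.993]] [-0.016, 0.559, 1.64]
scene [[474.16344702720596, 0.0, 316.32377099690177], [0.0, 474.16344702720596, 203.13766230877897], [0.0, 0.0, 1.0]] [[-0.235, 0.972, -0.014], [0.542, 0.119, -0.832], [-0.807, -0.203, -0.555]] [0.117, -0.205, 1.805]
{'time': 0.1, 'q': array([ 1.11612740e+00,  2.64716792e-01,  1.60527229e+00, -1.84931101e-05,
        1.27372099e+00, -3.68951540e-02]), 'joint_vel': array([-0.00050287, -0.00245837, -0.00246258, -0.00089318,  0.00063698,
       -0.001027  ]), 'joint_torque': array([ 1.55107596e-04, -5.16709328e+01, -3.68589699e+01, -5.37480673e-05,
        6.42658590e-03, -2.81136232e-05]), 'tool_pos': array([0.27356873, 0.61632833, 0.23004146]), 'tcp_rot': array([-0.65136359, -3.07281472,  0.00323232]), 'wrist_force': array([ 0.1300095 , -0.03778715, -1.07558101]), 'torque': array([-0.00819786,  0.01197696, -0.01459706]), 'grip_force': 0.0, 'width': 0.9963758891582777}
```

View pics/top0.png

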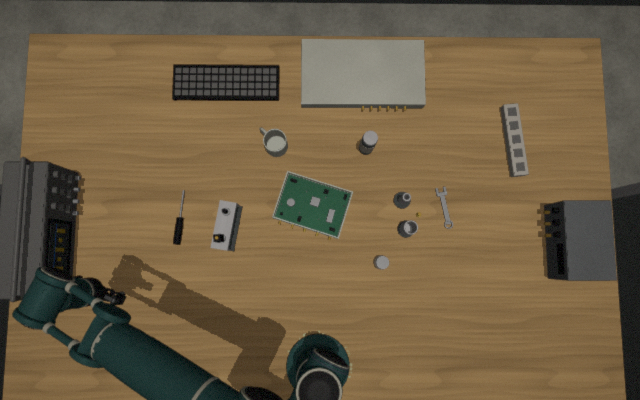

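View pics/scene0.png

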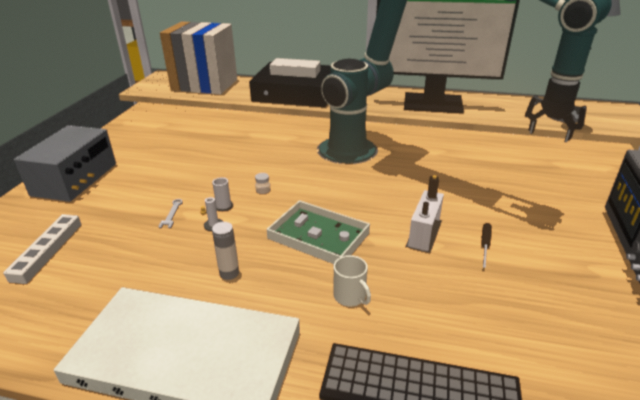

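Top view: the rack is at about (224,226) with the long probe near (218,238). The round can is at (291,202), the narrow tube at (403,199) and the wide tube at (410,228). Next I enlarge crops to get precise pixels.

```bash
cat > h.py <<'E'
import numpy as np
def ray(c,u,v,z):
    "pixel -> world point at height z"
    d=c["R"].T@np.linalg.inv(c["K"])@np.array([u,v,1.]); o=-c["R"].T@c["t"]
    return o+d*(z-o[2])/d[2]
def cloud(c):
    v,u=np.mgrid[:400,:640]; P=np.stack([u,v,np.ones_like(u)],-1)@np.linalg.inv(c["K"]).T*c["depth"][...,None]
    return (P-c["t"])@c["R"]
E
python3 - <<'E'
import cv2,numpy as np
from h import *
c=dict(np.load("top0.npz")); s=dict(np.load("scene0.npz"))
def crop(c,x,y,w,h,k): return cv2.resize(c["image"][y:y+h,x:x+w,::-1],None,fx=k,fy=k,interpolation=cv2.INTER_CUBIC)
a=np.hstack([crop(c,200,190,50,70,6),crop(c,385,180,50,70,6)])
b=crop(c,270,165,100,30*2+20,6)[:, :600]
cv2.imwrite("pics/c1.png",a);cv2.imwrite("pics/c2.png",b)
for n,q in(("top",c),("scene",s)):
    P=cloud(q);
    for nm,lo,hi,box in(("probe",.10,.17,(.4,.75,.15,.45)),("rackplate",.085,.1,(.4,.75,.15,.45)),("tubes",.085,.097,(.3,.7,-.4,-.1)),("cans",.018,.031,(.35,.7,-.12,.12)),("walls",.0315,.04,(.35,.7,-.15,.2))):
        m=(P[...,2]>lo)&(P[...,2]<hi)&(P[...,0]>box[0])&(P[...,0]<box[1])&(P[...,1]>box[2])&(P[...,1]<box[3])&(q["depth"]>0)
        k,l,st,ce=cv2.connectedComponentsWithStats(m.astype(np.uint8))
        for i in range(1,k):
            if st[i,4]>=4: print(n,nm,st[i,4],np.round(ce[i],1),np.round(P[l==i].mean(0),4),np.round(np.ptp(P[l==i],axis=0),3),round(P[l==i][:,2].max(),3))
E
```

```text
top probe 31 [224.8 210.5] [0.5153 0.303  0.1247] [0.021 0.017 0.04 ] 0.141
top probe 4 [224.8 215.2] [0.5017 0.307  0.1024] [0.003 0.008 0.008] 0.108
top probe 94 [218.3 237.7] [0.4263 0.3174 0.1471] [0.033 0.038 0.07 ] 0.17
top rackplate 20 [267.6 147.4] [0.7321 0.1706 0.0922] [0.029 0.033 0.014] 0.1
top rackplate 629 [224.  222.5] [0.4785 0.3105 0.0933] [0.152 0.079 0.014] 0.1
top tubes 34 [406.4 196.1] [ 0.5684 -0.2951  0.0901] [0.025 0.027 0.01 ] 0.095
top tubes 28 [406.4 228.1] [ 0.4613 -0.2932  0.0894] [0.047 0.03  0.01 ] 0.095
top tubes 22 [414.9 225.7] [ 0.4694 -0.3215  0.0902] [0.044 0.021 0.011] 0.097
top cans 5 [290.4 172.2] [0.6595 0.0966 0.0265] [0.006 0.01  0.009] 0.03
top cans 6 [295.3 174.2] [0.6526 0.0793 0.0264] [0.007 0.011 0.009] 0.03
top cans 4 [286.5 174.5] [0.6514 0.1101 0.0258] [0.004 0.003 0.006] 0.03
top cans 4 [299.5 175.5] [0.6481 0.0648 0.0254] [0.003 0.004 0.007] 0.028
top cans 5 [303.2 176.6] [0.6437 0.0518 0.0286] [0.004 0.007 0.004] 0.03
top cans 5 [310.4 179. ] [0.6356 0.0268 0.0274] [0.007 0.01  0.006] 0.031
top cans 12 [319.6 181.6] [ 0.6265 -0.00
[... 2566 characters left out ...]
es 52 [209.7 200.8] [ 0.5681 -0.2956  0.09  ] [0.029 0.028 0.01 ] 0.095
scene cans 303 [313.  214.7] [ 0.481  -0.014   0.0244] [0.151 0.236 0.013] 0.031
scene cans 90 [300.9 219.5] [ 0.5129 -0.0422  0.0244] [0.052 0.029 0.012] 0.03
scene cans 98 [314.3 231.6] [0.5615 0.0099 0.0246] [0.037 0.035 0.011] 0.029
scene cans 256 [302.9 245.6] [ 0.6284 -0.0067  0.0245] [0.072 0.217 0.013] 0.031
scene cans 66 [343.9 235.3] [0.5603 0.0944 0.0247] [0.027 0.026 0.011] 0.029
scene cans 17 [346.6 252.9] [0.633  0.1158 0.0241] [0.039 0.01  0.012] 0.031
scene walls 361 [316.2 229.8] [0.5607 0.0142 0.0338] [0.233 0.277 0.007] 0.038
scene walls 24 [343.9 215.9] [0.4811 0.0791 0.0337] [0.019 0.048 0.006] 0.038
```

View pics/c1.png

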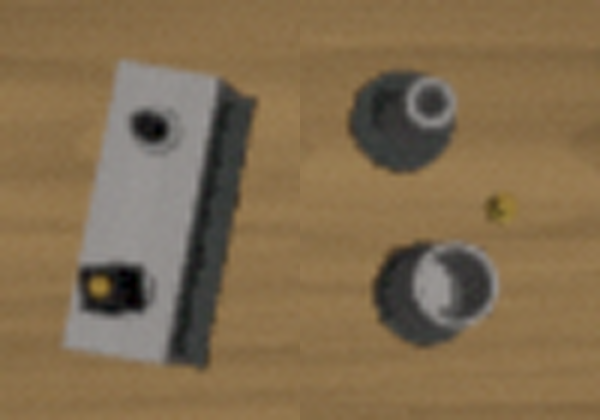

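View pics/c2.png

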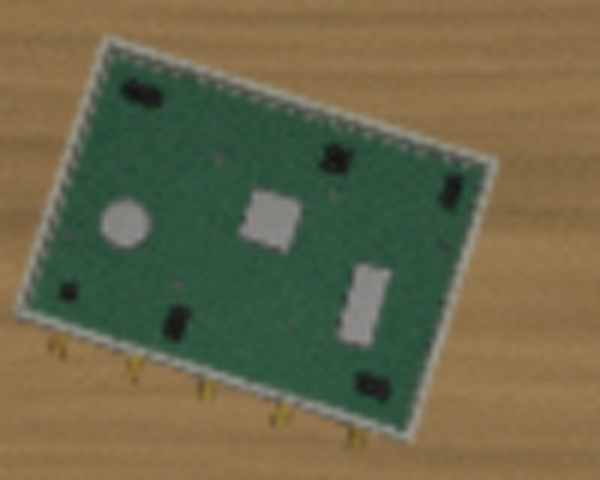

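Run:
```python
import cv2,numpy as np
from h import *
from scipy.spatial.transform import Rotation as Rr
c=dict(np.load("top0.npz")); s=dict(np.load("scene0.npz"))
f=lambda x,y,ox,oy,z:ray(c,ox+(x+.5)/6-.5,oy+(y+.5)/6-.5,z)
C=np.array([f(x,y,200,190,.095) for x,y in((119,60),(219,76),(168,363),(63,347))])
ctr=C.mean(0); d=(C[0]+C[1]-C[2]-C[3])/2; print("rack",ctr,np.linalg.norm(d),np.linalg.norm((C[1]+C[2]-C[0]-C[3])/2)); d/=np.linalg.norm(d)
print("yaw",np.arctan2(d[1],d[0]),"hole",ctr-.045*d,"other",ctr+.045*d)
print("stub",f(99,286,200,190,.167))
print("mouth",f(130,102,385,180,.092)); print("wide",f(155,284,385,180,.092));print("adapter",f(200,208,385,180,.024))
print("can",f(125,224,270,165,.026))
# scene checks: projections
for n,p in(("probe",ctr-.045*d+[0,0,.072]),("mouth",f(130,102,385,180,.092)),("can",f(125,224,270,165,.026))):
    q=s["K"]@(s["R"]@p+s["t"]); print(n,q[:2]/q[2])
# refined rack yaw from depth
for q in(c,s):
    P=cloud(q);m=(P[...,2]>.088)&(P[...,2]<.1)&(abs(P[...,0]-.49)<.12)&(abs(P[...,1]-.31)<.08)
    print(cv2.minAreaRect(P[m][:,:2].astype(np.float32)*1000))
T=Rr.from_rotvec([-0.65136359,-3.07281472,0.00323232]).as_matrix(); print(T.round(3))
def cr(x,y,w,h,k): return cv2.resize(s["image"][y:y+h,x:x+w,::-1],(w*k,h*k),interpolation=cv2.INTER_CUBIC)
cv2.imwrite("pics/s1.png",np.hstack([cr(410,170,40,60,7),cr(190,170,40,60,7),cr(325,215,34,60,7)]))
```

```text
rack [0.47113988 0.3123211  0.095     ] 0.15970171210731327 0.056907807377928415
yaw -0.1593711159623615 hole [0.42671015 0.31946248 0.095     ] other [0.51556961 0.30517972 0.095     ]
stub [0.42675077 0.32055138 0.167     ]
mouth [ 0.56657262 -0.29431919  0.092     ]
wide [ 0.46509794 -0.30617399  0.092     ]
adapter [ 0.51356624 -0.34686288  0.024     ]
can [0.55523849 0.09565323 0.026     ]
probe [434.46638782 176.00345772]
mouth [210.25070293 199.9284419 ]
can [344.66870379 233.8877823 ]
((471.48150634765625, 313.2496643066406), (57.70787048339844, 159.90899658203125), 79.96405792236328)
((471.1175537109375, 311.70782470703125), (56.96055603027344, 166.79164123535156), 80.38867950439453)
[[-0.914  0.406 -0.001]
 [ 0.406  0.914 -0.002]
 [ 0.    -0.002 -1.   ]]
```

View pics/s1.png

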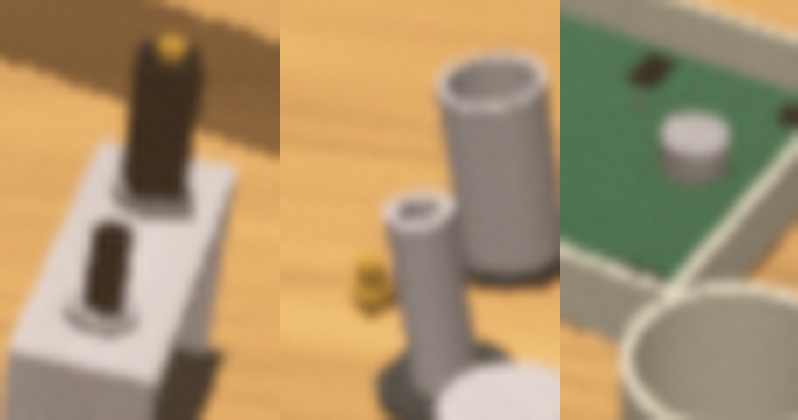

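The scene crop agrees with the top-view estimates: reprojection is within 1 px for the stub, the mouth and the can. Moving over to the probe.

Request:
play_rows(
  moves=[
    [[0,0,0,-0.32,-0.26,0,85],[0,0,0,-0.32,-0.26,0,85],[0,0,0,-0.32,-0.26,0,85],[0,0,0,-0.32,-0.26,0,85],[0,0,0,-0.32,-0.26,0,85]],
  ],
)

```text
time: 0.52
tool_pos: [0.3675, 0.4313, 0.2306]
tcp_rot: [-0.65, -3.073, 0.001]
wrist_force: [1.2, 0.5, 0.4]
width: 0.994
grip_force: 0.0
```

Request:
play_rows(
  moves=[
    [[0,0,0,-0.32,-0.26,0,85],[0,0,-0.24,0,0,0,85],[0,0,-0.24,0,0,0,85],[0,0,-0.04,0,0,0,85],[0,0,0,0,0,0,85]],
  ],
)

```text
time: 0.93
tool_pos: [0.386, 0.3961, 0.231]
tcp_rot: [-0.251, -3.131, 0.001]
wrist_force: [-0.6, 0.6, -0.1]
width: 0.995
grip_force: 0.0
```

```bash
cat >> h.py <<'E'
from scipy.spatial.transform import Rotation as Rr
def delta(s,p,yaw=None):
    "shift in tool axes (mm) to world target p; yaw = wanted heading of tool y"
    T=Rr.from_rotvec(s["tcp_rot"]).as_matrix(); d=T.T@(np.array(p)-s["tool_pos"])*1000
    h=np.arctan2(T[1,1],T[0,1]); print("t",s["time"],"pos",s["tool_pos"].round(4),"ytool",round(np.degrees(h),2),"tilt xy",T[:2,2].round(4),"shift mm",d.round(1))
E
python3 - <<'E'
from workcell import bot, vision
import cv2
from h import *
c=vision.read_camera("wrist"); cv2.imwrite("pics/w1.png",c["image"][:,:,::-1]); np.savez("w1.npz",**c)
delta(bot.read_state(),(.4267,.320,.112))
E
```

```text
t 0.9833 pos [0.3858 0.3964 0.231 ] ytool 80.81 tilt xy [-0.0004 -0.0004] shift mm [-52.6 -68.9 119. ]
```

View pics/w1.png

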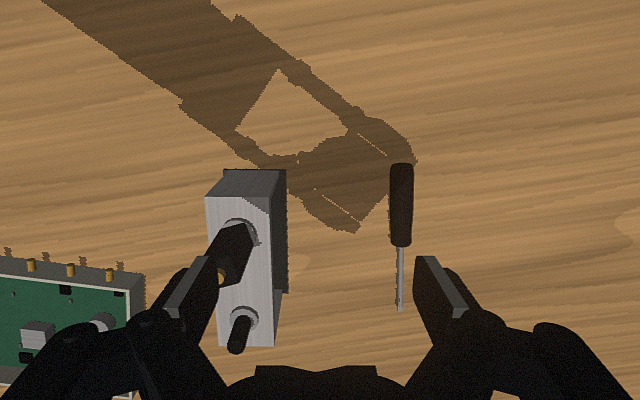

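Wrist view: the long probe's handle is at (235,250), partly behind the left finger. The small probe is at (240,330) and the screwdriver at (400,210). I'll fit the handle yaw by silhouette.

Run:
```python
import cv2
from h import *
c=dict(np.load("w1.npz")); P=cloud(c)
m=(c["depth"]>0)&(np.hypot(P[...,0]-.4267,P[...,1]-.32)<.025)&(P[...,2]>.104)&(P[...,2]<.163)
Q=P[m]; print(len(Q), Q.min(0).round(4),Q.max(0).round(4))
from scipy.optimize import minimize
best=[]
for a in np.radians(np.arange(-45,45,1.)):
    R=np.array([[np.cos(a),-np.sin(a)],[np.sin(a),np.cos(a)]])
    def cost(x):
        q=np.abs((Q[:,:2]-x)@R); return np.abs(q.max(1)-.012)[Q[:,2]<.158].mean()
    r=minimize(cost,[.4267,.32],method="Nelder-Mead",options=dict(xatol=1e-5,fatol=1e-7)); best.append((r.fun*1000,np.degrees(a),*r.x))
best.sort(); print(np.round(best[:5],4))
cv2.imwrite("pics/w1c.png",cv2.resize(c["image"][190:310,190:290,::-1],None,fx=5,fy=5,interpolation=cv2.INTER_CUBIC))
```

```text
1846 [0.4132 0.3081 0.1042] [0.4383 0.3343 0.1629]
[[0.2109 7.     0.427  0.3209]
 [0.2151 8.     0.427  0.3209]
 [0.2384 6.     0.427  0.3209]
 [0.2487 9.     0.427  0.3209]
 [0.2908 5.     0.427  0.3209]]
```

View pics/w1c.png

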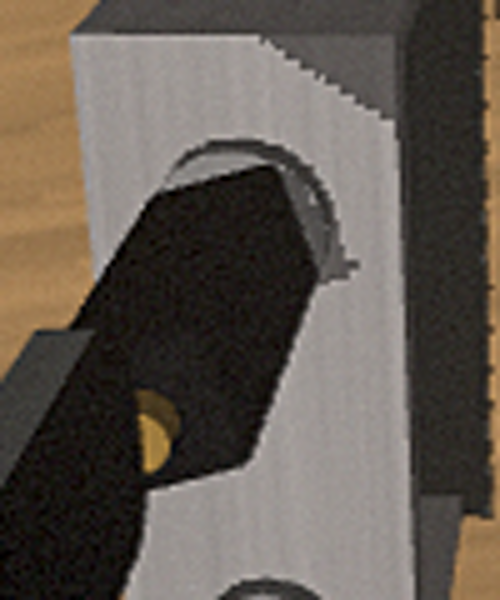

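Request:
play_rows(
  moves=[
    [[0,0,0,-0.26,-0.34,0,60],[0,0,0,-0.26,-0.34,0,60],[0,0,-0.24,0,0,0,60],[0,0,-0.24,0,0,0,60],[0,0,-0.1,0,0,0,60]],
  ],
)

```text
time: 1.4
tool_pos: [0.4258, 0.3229, 0.2311]
tcp_rot: [0.211, -3.134, 0.0]
wrist_force: [0.1, 1.0, 0.3]
width: 0.701
grip_force: 0.0
```

Request:
play_rows(
  moves=[
    [[0,0,0,0,0,0,60],[0,0,0,0,0,0,60]],
  ],
)

```text
time: 1.57
tool_pos: [0.4254, 0.3236, 0.2311]
tcp_rot: [0.204, -3.135, 0.0]
wrist_force: [-0.4, -0.2, 0.3]
width: 0.699
grip_force: 0.0
```

Run:
```python
from workcell import bot
from h import *
s=bot.read_state();delta(s,(.4268,.3206,.112));print(s["q"].round(3),s["width"])
```

```text
t 1.5667 pos [0.4254 0.3236 0.2311] ytool 97.44 tilt xy [-0.0003 -0.0002] shift mm [ -1.   -3.1 119.1]
[ 0.604 -0.002  1.903 -0.     1.241 -1.097] 0.6988979827573931
```

Request:
play_rows(
  moves=[
    [[0,0,0,-0.01,-0.03,0.3,60],[0,0,0,0,0,0.35,60],[0,0,0,0,0,0.35,60],[0,0,0,0,0,0.19,60],[0,0,0,0,0,0,60]],
  ],
)

```text
time: 1.98
tool_pos: [0.4229, 0.3182, 0.1067]
tcp_rot: [0.205, -3.126, 0.008]
wrist_force: [-0.7, -0.6, -0.4]
width: 0.698
grip_force: 0.0
```

Request:
play_rows(
  moves=[
    [[0,0,0,0,0,0,10],[0,0,0,0,0,0,10],[0,0,0,0,0,0,10],[0,0,0,0,0,0,10],[0,0,0,0,0,0,10]],
  ],
  newtons=50,
)

```text
time: 2.4
tool_pos: [0.4287, 0.3215, 0.1148]
tcp_rot: [-0.207, 3.131, 0.004]
wrist_force: [0.4, 0.4, 4.5]
width: 0.274
grip_force: 49.7
```

Request:
play_rows(
  moves=[
    [[0,0,0,0,0,0,10],[0,0,0,0,0,0,10],[0,0,0,0,0,0,10]],
  ],
)

```text
time: 2.65
tool_pos: [0.4287, 0.3215, 0.1148]
tcp_rot: [-0.207, 3.131, 0.004]
wrist_force: [0.1, 0.3, 6.1]
width: 0.278
grip_force: 49.9
```

Run:
```python
from workcell import bot
from h import *
s=bot.read_state();delta(s,(.4268,.3206,.112));print(s["grip_force"],s["width"]*85.4,s["wrist_force"],s["torque"])
```

```text
t 2.65 pos [0.4287 0.3215 0.1148] ytool 97.55 tilt xy [0.0038 0.0029] shift mm [ 2.  -0.6  2.8]
49.862921833992004 23.74425138971199 [0.13733262 0.32074047 6.08526862] [0.10207886 0.07874167 0.00457685]
```

Request:
play_rows(
  moves=[
    [[0,0,0,0,0,-0.1,10],[0,0,0,0,0,-0.2,10],[0,0,0,0,0,-0.25,10],[0,0,0,0,0,-0.25,10],[0,0,0,0,0,-0.25,10]],
  ],
)

```text
time: 3.07
tool_pos: [0.4266, 0.3199, 0.2185]
tcp_rot: [0.207, -3.134, 0.001]
wrist_force: [0.4, -0.3, -1.4]
width: 0.278
grip_force: 50.3
```

Request:
play_rows(
  moves=[
    [[0,0,0,0,0,-0.1,10],[0,0,0,0,0,0,10],[0,0,0,0,0,0,10],[0,0,0,0,0,0,10]],
  ],
)

```text
time: 3.4
tool_pos: [0.426, 0.3195, 0.2254]
tcp_rot: [0.207, -3.132, 0.002]
wrist_force: [0.9, -1.2, -2.1]
width: 0.275
grip_force: 50.3
```

```bash
cat >> h.py <<'E'
def probe_pose(c,lo,hi,xy,r=.03):
    "axis points from depth: per-height centre estimate of surface points"
    P=cloud(c); return P[(c["depth"]>0)&(np.hypot(P[...,0]-xy[0],P[...,1]-xy[1])<r)&(P[...,2]>lo)&(P[...,2]<hi)]
E
python3 - <<'E'
from workcell import bot,vision
import cv2
from h import *
s=bot.read_state();delta(s,(.5552,.0956,.142));print(s["grip_force"],s["width"]*85.4,s["wrist_force"])
c=vision.read_camera("scene");np.savez("s2.npz",**c)
x,y=s["tool_pos"][:2]; Q=probe_pose(c,.1,.235,(x,y))
for z in np.arange(.1,.235,.007):
    q=Q[(Q[:,2]>=z)&(Q[:,2]<z+.007)]; 
    if len(q): print(round(z+.0035,4),len(q),q[:,:2].mean(0).round(4),np.ptp(q[:,:2],axis=0).round(3))
p=c["K"]@(c["R"]@s["tool_pos"]+c["t"]);u,v=(p[:2]/p[2]).astype(int);print(u,v)
cv2.imwrite("pics/s2.png",cv2.resize(c["image"][v-40:v+60,u-50:u+50,::-1],None,fx=6,fy=6,interpolation=cv2.INTER_CUBIC))
E
```

```text
t 3.4 pos [0.426  0.3195 0.2254] ytool 97.57 tilt xy [-0.0026 -0.0017] shift mm [ -98.8 -238.9   83.5]
50.29186427593231 23.481232364400437 [ 0.90390813 -1.16460494 -2.07936311]
0.1245 1 [0.4225 0.323 ] [0. 0.]
0.1315 8 [0.4296 0.3177] [0.01  0.014]
0.1385 12 [0.4299 0.3175] [0.009 0.014]
0.1455 17 [0.4304 0.3194] [0.01  0.014]
0.1525 10 [0.4281 0.3176] [0.012 0.014]
0.1595 15 [0.4299 0.3179] [0.013 0.014]
0.1665 11 [0.4298 0.3188] [0.011 0.014]
0.1735 14 [0.4307 0.3185] [0.008 0.013]
0.1805 14 [0.4296 0.317 ] [0.011 0.014]
0.1875 13 [0.4293 0.32  ] [0.01  0.014]
0.1945 14 [0.4302 0.3184] [0.008 0.014]
0.2015 6 [0.4332 0.3174] [0.007 0.019]
0.2085 38 [0.4348 0.3194] [0.023 0.03 ]
0.2155 22 [0.4334 0.3175] [0.017 0.029]
0.2225 20 [0.4352 0.3202] [0.007 0.021]
0.2295 26 [0.4364 0.3205] [0.01  0.033]
0.2365 17 [0.4361 0.3176] [0.019 0.044]
437 157
```

View pics/s2.png

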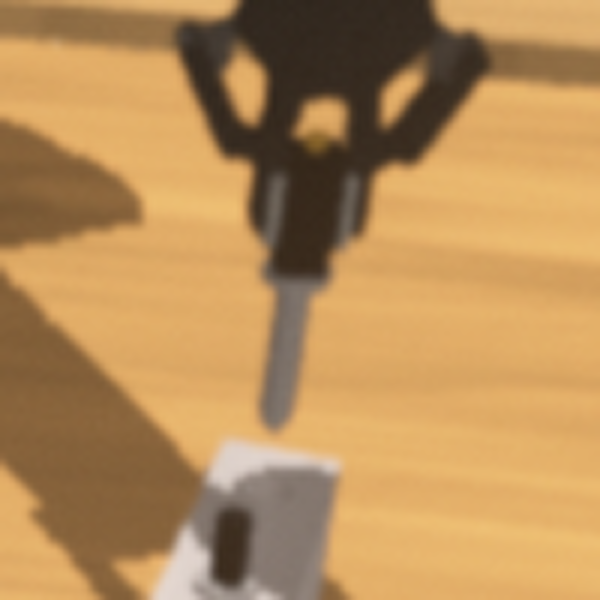

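The probe is held vertical with its tip about 126 mm up, clear of the rack. Going over the can.

Request:
play_rows(
  moves=[
    [[0,0,0,-0.06,-0.14,0,10],[0,0,0,-0.12,-0.29,0,10],[0,0,0,-0.14,-0.33,0,10],[0,0,0,-0.14,-0.33,0,10],[0,0,0,-0.14,-0.33,0,10]],
  ],
)

```text
time: 3.87
tool_pos: [0.5045, 0.1859, 0.2251]
tcp_rot: [0.209, -3.131, 0.001]
wrist_force: [1.3, 0.8, -1.4]
width: 0.275
grip_force: 50.3
```

Request:
play_rows(
  moves=[
    [[0,0,0,-0.14,-0.33,0,10],[0,0,0,-0.14,-0.33,0,10],[0,0,0,-0.08,-0.2,0,10],[0,0,0,-0.04,-0.1,0,10],[0,0,0,0,0,0,10]],
  ],
)

```text
time: 4.28
tool_pos: [0.5575, 0.0956, 0.2253]
tcp_rot: [0.203, -3.132, 0.001]
wrist_force: [0.8, -0.4, -1.6]
width: 0.277
grip_force: 50.1
```

Request:
play_rows(
  moves=[
    [[0,0,0,0,0,0,10],[0,0,0,0,0,0,10],[0,0,0,0,0,0,10]],
  ],
)

```text
time: 4.53
tool_pos: [0.5567, 0.0989, 0.2269]
tcp_rot: [0.21, -3.134, -0.001]
wrist_force: [0.2, 0.2, -1.6]
width: 0.278
grip_force: 50.1
```

```bash
cat >> h.py <<'E'
def shaft(cams,tcp,xy,zt):
    "probe axis from shaft depth points: cylinder r=8 mm fit of (x,y,tiltx,tilty) at tip height zt"
    from scipy.optimize import least_squares
    Q=np.vstack([probe_pose(c,zt+.012,zt+.074,xy,.016) for c in cams])
    f=lambda p:np.hypot(Q[:,0]-p[0]-p[2]*(Q[:,2]-zt),Q[:,1]-p[1]-p[3]*(Q[:,2]-zt))-.008
    r=least_squares(f,[xy[0],xy[1],0,0],loss="soft_l1",f_scale=.002); print("tip",r.x.round(4),len(Q),np.abs(r.fun).mean().round(4),"tip-tcp",(r.x[:2]-tcp[:2]).round(4))
E
python3 - <<'E'
from workcell import bot,vision
from h import *
s=bot.read_state();delta(s,(.5572,.0959,.141));print(s["grip_force"],s["wrist_force"])
for n in("scene","top"):
    c=vision.read_camera(n);np.savez(n+"3.npz",**c); t=s["tool_pos"]; shaft([c],t,(t[0]-.002,t[1]),t[2]-.1)
    P=cloud(c);m=(c["depth"]>0)&(np.hypot(P[...,0]-t[0],P[...,1]-t[1])<.012)&(P[...,2]>.06); print(np.percentile(P[m][:,2],[0,1,3,50]) if m.any() else 0)
E
```

```text
t 4.5333 pos [0.5567 0.0989 0.2269] ytool 97.67 tilt xy [-0.001   0.0004] shift mm [-0.2 -3.1 85.9]
50.11599540710449 [ 0.2210919   0.23608782 -1.5871027 ]
tip [ 0.5548  0.0979 -0.0041 -0.0039] 119 0.0013 tip-tcp [-0.0019 -0.001 ]
[0.1259543  0.13312163 0.13689523 0.23420338]
tip [0.5562 0.0991 0.     0.    ] 1 0.0 tip-tcp [-0.0005  0.0002]
[0.13860758 0.13901753 0.60968828 0.61328488]
```

Request:
play_rows(
  moves=[
    [[0,0,0,0,-0.03,0.1,10],[0,0,0,0,0,0.2,10],[0,0,0,0,0,0.2,10],[0,0,0,0,0,0.1,10],[0,0,0,0,0,0.05,10]],
  ],
)

```text
time: 5.05
tool_pos: [0.556, 0.0946, 0.1595]
tcp_rot: [0.208, -3.13, 0.0]
wrist_force: [-0.7, -0.2, -1.3]
width: 0.273
grip_force: 50.2
```

Request:
play_rows(
  moves=[
    [[0,0,0,0,0,0.05,10],[0,0,0,0,0,0.05,10],[0,0,0,0,0,0.04,10],[0,0,0,0,0,0.02,10],[0,0,0,0,0,0,10]],
  ],
)

```text
time: 5.47
tool_pos: [0.558, 0.0946, 0.1463]
tcp_rot: [-0.207, 3.135, -0.0]
wrist_force: [0.3, -0.2, -1.0]
width: 0.275
grip_force: 50.2
```

Request:
play_rows(
  moves=[
    [[0,0,0,0,0,0,10],[0,0,0,0,0,0,10],[0,0,0,0,0,0,10],[0,0,0,0,0,0,10],[0,0,0,0,0,0,10]],
  ],
)

```text
time: 5.88
tool_pos: [0.5581, 0.0946, 0.1466]
tcp_rot: [-0.207, 3.134, 0.0]
wrist_force: [0.6, -0.5, -1.7]
width: 0.274
grip_force: 50.2
```

Run:
```python
from workcell import bot,vision
import cv2
from h import *
s=bot.read_state();delta(s,(.5572,.0962,.141));t=s["tool_pos"];print(s["joint_vel"].round(4))
c=vision.read_camera("scene");np.savez("s4.npz",**c); shaft([c],t,(t[0]-.002,t[1]),t[2]-.1)
p=c["K"]@(c["R"]@t+c["t"]);u,v=(p[:2]/p[2]).astype(int)
cv2.imwrite("pics/s4.png",cv2.resize(c["image"][v-20:v+60,u-40:u+40,::-1],None,fx=7,fy=7,interpolation=cv2.INTER_CUBIC))
```

```text
t 5.8833 pos [0.5581 0.0946 0.1466] ytool 97.57 tilt xy [0.0005 0.    ] shift mm [0.7 1.7 5.6]
[ 0.0005  0.0016  0.0014 -0.0005 -0.0005  0.0008]
tip [ 0.5563  0.0935 -0.0015 -0.0125] 109 0.0012 tip-tcp [-0.0018 -0.001 ]
```

View pics/s4.png

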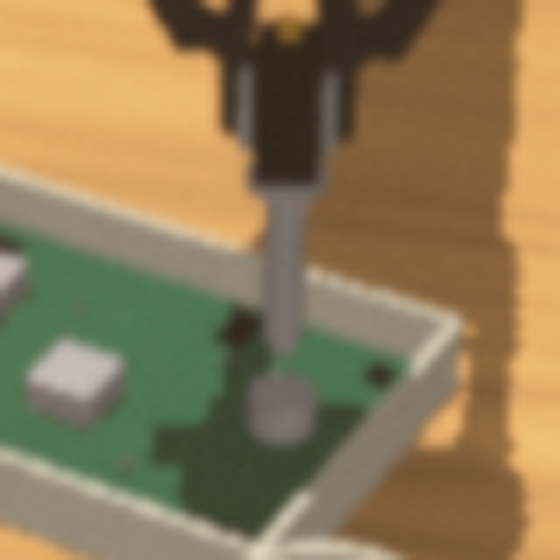

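The probe stands upright over the round can, whose top is at crop (282,390) with the tip at (283,350). I'll lower it 5 mm, then hold.

Request:
play_rows(
  moves=[
    [[0,0,0,0.01,0.01,0.03,10],[0,0,0,0,0,0.02,10],[0,0,0,0,0,0,10],[0,0,0,0,0,0,10],[0,0,0,0,0,0,10]],
  ],
)

```text
time: 6.35
tool_pos: [0.5567, 0.0954, 0.1411]
tcp_rot: [0.207, -3.135, 0.0]
wrist_force: [0.3, -0.2, -1.2]
width: 0.276
grip_force: 50.2
```

Request:
play_rows(
  moves=[
    [[0,0,0,0,0,0,10],[0,0,0,0,0,0,10],[0,0,0,0,0,0,10],[0,0,0,0,0,0,10],[0,0,0,0,0,0,10]],
  ],
)

```text
time: 6.77
tool_pos: [0.5569, 0.0954, 0.1414]
tcp_rot: [-0.208, 3.135, -0.0]
wrist_force: [0.4, 0.4, -1.4]
width: 0.275
grip_force: 50.2
```

Request:
play_rows(
  moves=[
    [[0,0,0,0,0,0,10],[0,0,0,0,0,0,10],[0,0,0,0,0,0,10],[0,0,0,0,0,0,10],[0,0,0,0,0,0,10]],
  ],
)

```text
time: 7.18
tool_pos: [0.5568, 0.0954, 0.1413]
tcp_rot: [-0.208, 3.135, -0.0]
wrist_force: [-0.4, 0.1, -2.5]
width: 0.272
grip_force: 50.2
```

Request:
play_rows(
  moves=[
    [[0,0,0,0,0,0,10],[0,0,0,0,0,0,10],[0,0,0,0,0,0,10],[0,0,0,0,0,0,10],[0,0,0,0,0,0,10]],
  ],
)

```text
time: 7.6
tool_pos: [0.5568, 0.0954, 0.1413]
tcp_rot: [-0.207, 3.135, -0.0]
wrist_force: [-0.1, -0.0, -1.8]
width: 0.275
grip_force: 50.2
```

Request:
play_rows(
  moves=[
    [[0,0,0,0,0,0,10],[0,0,0,0,0,0,10],[0,0,0,0,0,0,10],[0,0,0,0,0,0,10],[0,0,0,0,0,0,10]],
  ],
)

```text
time: 8.02
tool_pos: [0.5568, 0.0954, 0.1413]
tcp_rot: [-0.207, 3.135, -0.0]
wrist_force: [0.3, -0.0, -1.5]
width: 0.274
grip_force: 50.2
```

Request:
play_rows(
  moves=[
    [[0,0,0,0,0,0,10],[0,0,0,0,0,0,10],[0,0,0,0,0,0,10],[0,0,0,0,0,0,10],[0,0,0,0,0,0,10]],
  ],
)

```text
time: 8.43
tool_pos: [0.5568, 0.0954, 0.1413]
tcp_rot: [-0.207, 3.135, 0.0]
wrist_force: [0.5, -0.1, -1.5]
width: 0.276
grip_force: 50.2
```

Request:
play_rows(
  moves=[
    [[0,0,0,0,0,-0.1,10],[0,0,0,0,0,-0.2,10],[0,0,0,0,0,-0.25,10],[0,0,0,0,0,-0.2,10],[0,0,0,0,0,-0.1,10]],
  ],
)

```text
time: 8.85
tool_pos: [0.5586, 0.0957, 0.2305]
tcp_rot: [-0.207, 3.129, 0.001]
wrist_force: [1.6, 0.2, -0.8]
width: 0.279
grip_force: 50.2
```

Request:
play_rows(
  moves=[
    [[0,0,0,0,0,-0.05,10],[0,0,0,0,0,0,10],[0,0,0,0,0,0,10]],
  ],
)

```text
time: 9.1
tool_pos: [0.5563, 0.0954, 0.2306]
tcp_rot: [0.207, -3.134, 0.0]
wrist_force: [-0.8, 0.7, -1.7]
width: 0.275
grip_force: 50.2
```

Run:
```python
from workcell import bot
from h import *
s=bot.read_state();delta(s,(.5686,-.2935,.22));print(s["q"].round(3))
```

```text
t 9.1 pos [0.5563 0.0954 0.2306] ytool 97.58 tilt xy [-0.001  -0.0001] shift mm [  39.1 -387.1   10.6]
[ 0.126  0.057  1.844  0.     1.242 -1.577]
```

Request:
play_rows(
  moves=[
    [[0,0,0,0.02,-0.2,0,10],[0,0,0,0.04,-0.35,0,10],[0,0,0,0.04,-0.38,0,10],[0,0,0,0.04,-0.38,0,10],[0,0,0,0.04,-0.38,0,10]],
  ],
)

```text
time: 9.52
tool_pos: [0.5598, -0.0756, 0.2291]
tcp_rot: [0.209, -3.131, -0.001]
wrist_force: [0.2, -0.2, -1.6]
width: 0.278
grip_force: 50.3
```

Request:
play_rows(
  moves=[
    [[0,0,0,0.04,-0.38,0,10],[0,0,0,0.04,-0.38,0,10],[0,0,0,0.04,-0.38,0,10],[0,0,0,0.04,-0.38,0,10],[0,0,0,0.03,-0.3,0,10]],
  ],
)

```text
time: 9.93
tool_pos: [0.5649, -0.2598, 0.2288]
tcp_rot: [0.206, -3.132, -0.002]
wrist_force: [0.8, -0.1, -1.4]
width: 0.274
grip_force: 50.2
```

Request:
play_rows(
  moves=[
    [[0,0,0,0.02,-0.2,0,10],[0,0,0,0.01,-0.1,0,10],[0,0,0,0,-0.05,0,10],[0,0,0,0,0,0,10],[0,0,0,0,0,0,10]],
  ],
)

```text
time: 10.35
tool_pos: [0.5678, -0.2912, 0.2304]
tcp_rot: [0.208, -3.133, -0.003]
wrist_force: [-0.5, -0.2, -2.1]
width: 0.275
grip_force: 50.2
```

Run:
```python
from workcell import bot,vision
from h import *
s=bot.read_state();delta(s,(.5686,-.2935,.192));t=s["tool_pos"]
c=vision.read_camera("scene");np.savez("s5.npz",**c); shaft([c],t,(t[0]-.002,t[1]),t[2]-.1)
P=cloud(c)
# tube outer wall fit, same camera, r=14.5
from scipy.optimize import least_squares
Q=P[(c["depth"]>0)&(np.hypot(P[...,0]-.5666,P[...,1]+.2943)<.022)&(P[...,2]>.02)&(P[...,2]<.086)]
r=least_squares(lambda p:np.hypot(*(Q[:,:2]-p).T)-.0145,[.5666,-.2943],loss="soft_l1",f_scale=.002);print("tube",r.x.round(4),len(Q))
```

```text
t 10.35 pos [ 0.5678 -0.2912  0.2304] ytool 97.6 tilt xy [-0.0013  0.0016] shift mm [-0.5 -2.4 38.4]
tip [ 0.5651 -0.2909  0.0229 -0.0166] 111 0.0016 tip-tcp [-0.0027  0.0003]
tube [ 0.566  -0.2973] 198
```

Request:
play_rows(
  moves=[
    [[0,0,0,0,-0.034,0.07,10],[0,0,0,0,0,0.1,10],[0,0,0,0,0,0.07,10],[0,0,0,0,0,0.04,10],[0,0,0,0,0,0,10]],
  ],
)

```text
time: 10.82
tool_pos: [0.5674, -0.2948, 0.2009]
tcp_rot: [0.208, -3.132, -0.003]
wrist_force: [0.8, 0.0, -0.5]
width: 0.278
grip_force: 50.2
```

Request:
play_rows(
  moves=[
    [[0,0,0,0,0,0,10],[0,0,0,0,0,0,10],[0,0,0,0,0,0,10]],
  ],
)

```text
time: 11.07
tool_pos: [0.5688, -0.296, 0.2039]
tcp_rot: [-0.208, 3.134, -0.001]
wrist_force: [0.4, 0.5, -1.7]
width: 0.272
grip_force: 50.2
```

Run:
```python
from workcell import bot,vision
import cv2
from h import *
s=bot.read_state();t=s["tool_pos"];delta(s,(.5685,-.2945,.2))
im=[]
for n,k,h in(("scene",7,28),("wrist",2,100)):
    c=vision.read_camera(n);np.savez(n+"6.npz",**c)
    p=c["K"]@(c["R"]@np.array([.5666,-.2943,.092])+c["t"]);u,v=(p[:2]/p[2]); print(n,u,v)
    p=c["K"]@(c["R"]@(t+[-.002,-.0006,-.0998])+c["t"]);u2,v2=(p[:2]/p[2]); print(" tip pred",u2,v2)
    u,v=int(u),int(v);v=min(max(v,h),400-h);u=min(max(u,h),640-h);print(" origin",u-h,v-h)
    im.append(cv2.resize(c["image"][v-h:v+h,u-h:u+h,::-1],(392,392),interpolation=cv2.INTER_CUBIC))
cv2.imwrite("pics/m6.png",np.hstack(im))
```

```text
t 11.0667 pos [ 0.5688 -0.296   0.2039] ytool 97.58 tilt xy [ 0.0009 -0.0005] shift mm [0.1 1.6 3.9]
scene 210.25294494420143 199.9343653398291
 tip pred 208.87418503180032 196.34697414711468
 origin 182 171
wrist 316.7388183373241 182.327767909714
 tip pred 313.6460302322904 186.9913232455109
 origin 216 82
```

View pics/m6.png

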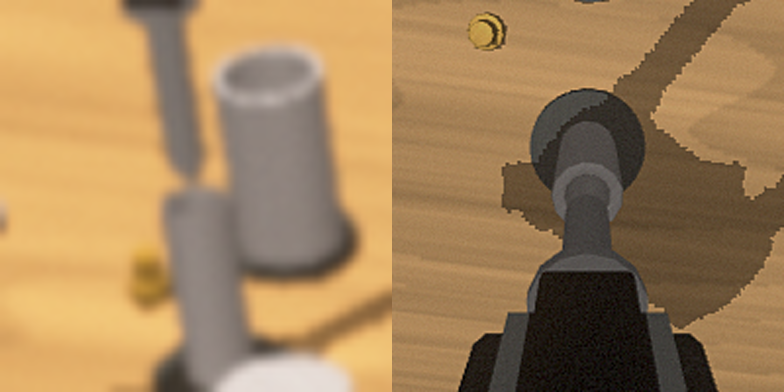

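The scene shows the tip at (208.7,196) over the rim at (210.1,200). In the wrist view the shaft is centred on the rim to about 1 px. I'll measure the wrist edges numerically.

Run:
```python
from h import *
c=dict(np.load("wrist6.npz"));g=c["image"].mean(2)
for v in range(162,206,3): print(v,g[v,294:338:1].astype(int).tolist())
```

```text
162 [39, 41, 46, 42, 42, 41, 55, 71, 74, 71, 74, 76, 72, 70, 78, 78, 72, 72, 79, 77, 72, 78, 72, 76, 73, 77, 73, 76, 76, 74, 70, 75, 72, 69, 71, 68, 69, 46, 45, 40, 44, 46, 47, 43]
165 [44, 44, 46, 43, 44, 42, 67, 71, 70, 74, 70, 74, 74, 75, 72, 70, 75, 80, 103, 106, 98, 99, 100, 96, 97, 87, 80, 76, 77, 71, 70, 72, 69, 77, 70, 67, 68, 56, 43, 44, 39, 47, 44, 39]
168 [41, 45, 47, 44, 44, 53, 69, 65, 69, 72, 80, 99, 100, 105, 100, 101, 99, 104, 96, 92, 95, 102, 97, 95, 98, 98, 99, 101, 99, 98, 96, 98, 81, 70, 70, 69, 64, 62, 44, 43, 39, 44, 43, 51]
171 [40, 45, 42, 45, 47, 61, 66, 72, 93, 105, 96, 102, 96, 96, 92, 91, 93, 87, 81, 61, 70, 73, 68, 86, 68, 75, 93, 92, 93, 95, 94, 95, 99, 99, 98, 88, 71, 67, 62, 43, 42, 40, 48, 46]
174 [35, 45, 41, 39, 48, 88, 102, 96, 101, 98, 97, 97, 93, 75, 70, 68, 75, 74, 75, 75, 71, 70, 76, 81, 74, 80, 73, 75, 66, 66, 77, 91, 94, 94, 96, 94, 90, 84, 62, 51, 33, 39, 41, 34]
177 [78, 46, 40, 45, 79, 98, 94, 101, 102, 93, 86, 60, 70, 70, 74, 72, 78, 68, 72, 74, 75, 79, 74, 76, 79, 77, 73, 76, 76, 72, 66, 72, 82, 94, 94, 92, 98, 100, 101, 67, 36, 43, 64, 
[... 951 characters left out ...]
 73, 70, 61, 59, 63, 63, 69, 64, 64, 67, 65, 63, 68, 62, 67, 67, 62, 65, 62, 62, 65, 61, 61, 57, 55, 68, 66, 65, 67, 72, 66, 62, 64, 66, 68, 70]
198 [78, 81, 82, 83, 83, 87, 83, 86, 84, 75, 52, 59, 57, 63, 59, 63, 61, 61, 64, 65, 68, 63, 65, 60, 62, 66, 64, 64, 66, 60, 61, 61, 57, 70, 76, 80, 81, 80, 71, 77, 72, 73, 77, 77]
201 [133, 131, 138, 131, 66, 70, 73, 78, 79, 72, 58, 62, 62, 61, 64, 64, 67, 64, 62, 65, 68, 64, 66, 61, 67, 65, 62, 66, 59, 59, 63, 57, 63, 69, 84, 82, 82, 85, 80, 86, 80, 79, 78, 84]
204 [129, 128, 131, 128, 132, 128, 132, 138, 135, 68, 57, 61, 65, 62, 69, 63, 69, 65, 64, 63, 63, 66, 62, 68, 64, 63, 65, 64, 57, 59, 63, 57, 59, 59, 80, 78, 82, 74, 78, 78, 81, 79, 82, 75]
```

Request:
play_rows(
  moves=[
    [[0,0,0,0,0.006,0.04,10],[0,0,0,0,0,0.05,10],[0,0,0,0,0,0.05,10],[0,0,0,0,0,0.05,10],[0,0,0,0,0,0.03,10]],
  ],
)

```text
time: 11.58
tool_pos: [0.5681, -0.2955, 0.1802]
tcp_rot: [0.208, -3.134, 0.0]
wrist_force: [-0.6, -1.0, -0.9]
width: 0.275
grip_force: 50.4
```

Request:
play_rows(
  moves=[
    [[0,0,0,0,0,0,10],[0,0,0,0,0,0,10],[0,0,0,0,0,0,10]],
  ],
)

```text
time: 11.83
tool_pos: [0.5682, -0.2954, 0.1811]
tcp_rot: [0.207, -3.134, 0.0]
wrist_force: [-0.3, -1.3, -1.7]
width: 0.273
grip_force: 50.1
```

```bash
cat > st.py <<'E'
from workcell import bot
from h import *
s=bot.read_state();delta(s,(.5685,-.2945,.1118));print(s["wrist_force"].round(1),s["torque"].round(2),s["grip_force"])
E
python3 st.py
```

```text
t 11.8333 pos [ 0.5682 -0.2954  0.1811] ytool 97.57 tilt xy [-0.0005 -0.0001] shift mm [-0.4  0.9 69.3]
[-0.3 -1.3 -1.7] [-0.34  0.06  0.03] 50.13183116912842
```

Inside the mouth with negligible axial force. Continuing down.

Request:
play_rows(
  moves=[
    [[0,0,0,0,-0.003,0.05,10],[0,0,0,0,0,0.06,10],[0,0,0,0,0,0.06,10],[0,0,0,0,0,0.06,10],[0,0,0,0,0,0.04,10]],
  ],
)

```text
time: 12.25
tool_pos: [0.5683, -0.2956, 0.1532]
tcp_rot: [0.208, -3.134, 0.0]
wrist_force: [-0.7, -1.2, -1.1]
width: 0.271
grip_force: 50.3
```

Request:
play_rows(
  moves=[
    [[0,0,0,0,0,0,10],[0,0,0,0,0,0,10],[0,0,0,0,0,0,10]],
  ],
)

```text
time: 12.5
tool_pos: [0.5682, -0.2956, 0.1539]
tcp_rot: [0.208, -3.134, -0.0]
wrist_force: [1.1, -3.0, -2.1]
width: 0.274
grip_force: 50.1
```

```bash
python3 st.py
```

```text
t 12.5 pos [ 0.5682 -0.2956  0.1539] ytool 97.58 tilt xy [-0.0006  0.0001] shift mm [-0.4  1.  42.1]
[ 1.1 -3.  -2.1] [-0.47  0.08 -0.  ] 50.11944651603699
```

Request:
play_rows(
  moves=[
    [[0,0,0,0,-0.005,0.05,10],[0,0,0,0,0,0.06,10],[0,0,0,0,0,0.06,10],[0,0,0,0,0,0.06,10],[0,0,0,0,0,0.06,10]],
  ],
)

```text
time: 12.92
tool_pos: [0.5685, -0.2958, 0.1244]
tcp_rot: [0.207, -3.135, -0.001]
wrist_force: [-0.8, -0.2, -0.7]
width: 0.274
grip_force: 50.4
```

Request:
play_rows(
  moves=[
    [[0,0,0,0,0,0.03,10],[0,0,0,0,0,0,10],[0,0,0,0,0,0,10],[0,0,0,0,0,0,10]],
  ],
)

```text
time: 13.25
tool_pos: [0.5685, -0.2959, 0.1223]
tcp_rot: [0.207, -3.135, -0.001]
wrist_force: [-0.5, 0.4, -1.6]
width: 0.275
grip_force: 50.2
```

```bash
python3 st.py
```

```text
t 13.25 pos [ 0.5685 -0.2959  0.1223] ytool 97.57 tilt xy [-0.0002  0.0004] shift mm [-0.2  1.4 10.5]
[-0.5  0.4 -1.6] [-0.09  0.08 -0.02] 50.249422788619995
```

Forces near zero, tip about 70 mm down. Lowering in small steps until the collar touches.

Request:
play_rows(
  moves=[
    [[0,0,0,0,0,0.02,10],[0,0,0,0,0,0.03,10],[0,0,0,0,0,0.03,10],[0,0,0,0,0,0.02,10],[0,0,0,0,0,0,10]],
  ],
)

```text
time: 13.67
tool_pos: [0.5686, -0.296, 0.112]
tcp_rot: [-0.208, 3.135, 0.0]
wrist_force: [-0.2, 0.2, -1.8]
width: 0.272
grip_force: 50.2
```

Request:
play_rows(
  moves=[
    [[0,0,0,0,0,0,10],[0,0,0,0,0,0,10],[0,0,0,0,0,0,10]],
  ],
)

```text
time: 13.92
tool_pos: [0.5686, -0.296, 0.1122]
tcp_rot: [-0.207, 3.135, 0.0]
wrist_force: [0.3, -0.3, -1.8]
width: 0.283
grip_force: 50.2
```

```bash
python3 st.py
```

```text
t 13.9167 pos [ 0.5686 -0.296   0.1122] ytool 97.57 tilt xy [0.     0.0001] shift mm [-0.1  1.5  0.4]
[ 0.3 -0.3 -1.8] [-0.01  0.02  0.02] 50.209583044052124
```

Request:
play_rows(
  moves=[
    [[0,0,0,0,0,0.01,10],[0,0,0,0,0,0,10],[0,0,0,0,0,0,10]],
  ],
)

```text
time: 14.17
tool_pos: [0.5687, -0.2961, 0.1119]
tcp_rot: [-0.207, 3.134, -0.0]
wrist_force: [-2.2, 0.5, 3.1]
width: 0.276
grip_force: 50.6
```

Request:
play_rows(
  moves=[
    [[0,0,0,0,0,0.008,10],[0,0,0,0,0,0,10],[0,0,0,0,0,0,10]],
  ],
)

```text
time: 14.42
tool_pos: [0.5687, -0.2961, 0.1118]
tcp_rot: [-0.207, 3.134, -0.0]
wrist_force: [-3.4, 1.1, 6.5]
width: 0.275
grip_force: 51.4
```

The collar is on the rim: axial force is building at TCP z = 0.1118, the value predicted for fully home. Releasing and rising.

Request:
play_rows(
  moves=[
    [[0,0,0,0,0,0,60],[0,0,0,0,0,0,60],[0,0,0,0,0,0,60],[0,0,0,0,0,0,60],[0,0,0,0,0,0,60]],
  ],
)

```text
time: 14.83
tool_pos: [0.5685, -0.296, 0.1102]
tcp_rot: [0.208, -3.135, -0.0]
wrist_force: [0.4, -0.3, 0.6]
width: 0.7
grip_force: 0.0
```

Request:
play_rows(
  moves=[
    [[0,0,0,0,0,-0.1,60],[0,0,0,0,0,-0.25,60],[0,0,0,0,0,-0.35,60],[0,0,0,0,0,-0.35,60],[0,0,0,0,0,-0.2,60]],
  ],
)

```text
time: 15.25
tool_pos: [0.5701, -0.2969, 0.2409]
tcp_rot: [-0.207, 3.13, -0.005]
wrist_force: [0.4, -0.8, 0.2]
width: 0.703
grip_force: 0.0
```

Request:
play_rows(
  moves=[
    [[0,0,0,0,0,0,60],[0,0,0,0,0,0,60],[0,0,0,0,0,0,60]],
  ],
)

```text
time: 15.5
tool_pos: [0.5681, -0.2958, 0.2351]
tcp_rot: [0.207, -3.134, -0.001]
wrist_force: [-0.8, 1.3, -1.0]
width: 0.703
grip_force: 0.0
```

```bash
python3 st.py
python3 - <<'E'
from workcell import vision
from h import *
c=vision.read_camera("scene");P=cloud(c)
Q=P[(c["depth"]>0)&(np.hypot(P[...,0]-.5666,P[...,1]+.295)<.03)&(P[...,2]>.05)&(P[...,2]<.2)]
for z in np.arange(.07,.2,.007):
    q=Q[(Q[:,2]>=z)&(Q[:,2]<z+.007)]
    if len(q): print(round(z+.0035,4),len(q),q[:,:2].mean(0).round(4),np.ptp(q[:,:2],axis=0).round(3))
E
```

```text
t 15.5 pos [ 0.5681 -0.2958  0.2351] ytool 97.57 tilt xy [-0.0006  0.0004] shift mm [ -0.6   1.2 123.3]
[-0.8  1.3 -1. ] [ 0.02 -0.01  0.03] 0.0
0.0735 19 [ 0.5744 -0.2901] [0.02  0.022]
0.0805 23 [ 0.5758 -0.2924] [0.019 0.031]
0.0875 18 [ 0.5766 -0.2931] [0.016 0.022]
0.0945 21 [ 0.5741 -0.2887] [0.033 0.021]
0.1015 25 [ 0.5765 -0.2925] [0.024 0.025]
0.1085 24 [ 0.5742 -0.2923] [0.022 0.021]
0.1155 24 [ 0.5747 -0.2927] [0.024 0.021]
0.1225 21 [ 0.5744 -0.2918] [0.025 0.025]
0.1295 26 [ 0.5743 -0.2916] [0.023 0.023]
0.1365 20 [ 0.5746 -0.2927] [0.026 0.025]
0.1435 22 [ 0.5746 -0.2931] [0.028 0.023]
0.1505 25 [ 0.5748 -0.2925] [0.021 0.022]
0.1575 42 [ 0.5708 -0.2945] [0.028 0.024]
0.1645 7 [ 0.5688 -0.2957] [0.01  0.008]
```

The handle top is at 158 mm and the stub top at 164 mm, exactly as expected for fully home, and the probe is upright and released.

```bash
python3 -c "
from workcell import bot
print(bot.finish_job())"
```

```text
the job is handed in; nothing more can be done
None
```

I held the probe still over the round can for about 2 s, tip roughly 15 mm above it. I then guided it down the narrow tube until the collar met the rim, released it, and handed the job in at about 15.5 s; no verdict was returned.

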